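# Scoop fallen prints from under a printer bed

## Robot

A 6-joint arm with a two-finger parallel gripper is mounted at the origin on the work surface. World frame = base frame: x ahead of the robot, y to its left, z up, the work surface at z = 0. Lengths are in m, angles in rad, forces in N, time in s.
With the tool pointing down it reaches from about 0.375 to 0.975 m from the base axis. Payload 3.8 kg.
Tool frame: the origin (TCP) lies midway between the tips of the shut fingers; the grasp point (between the pads) lies 19 mm behind it; z points along the fingers, y is the direction in which the jaws open and shut (so a half turn about z gives the same grasp; the last joint's range is limited). The gripper opens to 85 mm and grips with 20 to 120 N. Pads are 22 mm wide; open, the fingers measure 114 mm over their backs; the gripper's body (76 mm by 85 mm) begins 54 mm behind the grasp point. The pads swing forward as they close: fully open they stand 13 mm farther back than shut.
Start: joints at [-1.33, 0.264, 1.604, -0, 1.274, -0.037], TCP at [0.185, -0.649, 0.231] pointing down, gripper open.
Joint ranges: [-2.63, 2.63], [-0.94, 2.18], [0.31, 2.57], [-1.31, 4.45], [0, 2.66], [-2.55, 2.55]. Speed limits (rad/s): [2.57, 2.57, 3.14, 3.14, 3.14, 3.14].

## Interface

Orientations are given as a unit quaternion [x, y, z, w].
In Python, from cell import arm gives the robot as it stands.
- The arm moves only by the tool arm_command, never from a script. Its argument "commands" is a list of rows, each a list of 5 numbers: the gripper's target within -1 to 1 (shut at 1, half-way at 0, fully open at -1), then the shift along the world's x, y, z in cm, then the turn about the world's z in degrees. A call has exactly 8 rows; each row shifts and turns the commanded pose from where the row before left it; what a row does not reach is not made up. A row lasts 1/12 s, in which the tool goes at most 41.7 mm and 7.16 degrees, less where a joint would pass 70% of its speed; a pose out of reach is approached as far as the arm can. A call is refused whole if a number of a shift passes 4.17 or a number of a turn 7.16, either way. A call with a gripper value outside its range is refused whole. The fingers move at their own pace and stop on an object; "squeeze" is the grip in N (left out, the last holds). Time passes only in rows, so rows that do not move let the fingers close, or fill a call up. It gives the time, the measured TCP pose, the force and the opening at its end, in the units of the state.
- arm.state(): the state, without advancing time (a new reading comes with each control period).
- arm.camera(name): name is "scene" or "top"; returns a dict with "pixels" (384x512x3 uint8, red, green, blue), "depth" (384x512 float32, m along the optical axis (not along the pixel's ray), 0 where there is no reading), "intrinsics" (3x3 intrinsics, pixels), "T" (4x4, takes a point from camera to world coordinates). Camera axes: x right, y down, z forward; pixel columns grow to the right and rows downward; lengths in m; the calibration is good to about 2 mm. A picture is of the moment at which its call begins.
- arm.close_job(): hands the job in, once; it reports no verdict.
The state is a dict: "time": time; "q": joint angles; "joint_velocities": joint speeds; "joint_efforts": joint torques, N m; "tool_pos": TCP position; "tool_rot": TCP orientation; "wrist_force": force on the tool from outside, world axes, zero at the start; "wrist_torque": the same for the moment, N m; "width": opening from 0.0 (shut) to 1.0 (fully open).
Only numpy, scipy, OpenCV 4.12 (cv2) and the standard library are available. Lean on these libraries where they do the work, as an engineer would, in place of code of your own. Each camera call takes 0.05 s, during which the arm holds its last target.

## Task

Two black printed parts have dropped onto the deck under the low glass bed of the half-built printer. Take the long-handled scoop from the rubber mat, reach it under the bed and draw both parts off the deck into the catch well along its open side, without striking the bed or its screw and without moving the steel pulley that stands between them or anything else on the bench; do not handle the parts with the gripper. Then lay the scoop back down on the mat, standing on its own edges as you found it, with its head and grip both on the mat.

Things in the scene. Friction and masses are not known exactly. Their poses are not given: they have to be found in the camera images.
- deck: fixed lower half of a printer. Origin: bench level, midway along the edge where deck meets well; x along that edge, y into the printer, z up. Deck: aluminium top 60 mm above the bench, x -180 to 180, y 0 to 240 mm; kerbs 14 mm high, 8 mm thick on both sides and the back, none at the well. Over y 205 mm stand bed carriers, guide rods and a frame 300 mm high
- well (a point): centre of the floor of the catch well, the open-topped trough along the deck's open side; axes as the deck's. 66 mm from the deck's edge (deck y -66). Inside x -176 to 176, y -64 to 66 mm; floor 8 mm above the bench; outer wall 4 mm thick and 45 mm high above the bench, end walls 4 mm thick and 60 mm high
- bed: fixed glass bed in an aluminium rim, level over the deck like a low roof. Origin: middle of its lower front edge, at deck x 0, y 10 mm; axes as the deck's. It spans x -155 to 155, y 0 to 190 mm, z 0 to 16 mm; the gap from deck to bed is 90 to 105 mm (origin height minus 60 mm). A steel screw, 12 mm diameter, stands from deck to bed at x 0, y 125 mm
- bracket_c (a point): loose black L-shaped printed bracket on the deck under the bed, 62 x 40 x 20 mm high, 30 g; the point is the centre of its outline, half-way up; x axis along the 62 mm leg, within 0.35 rad of the deck's x axis. It lies in a lane to one side of the deck's middle (deck x +85 or -85, within 10 mm), its centre at deck y 50 to 115 mm
- block_c (a point): loose black printed bearing block on the deck under the bed, 60 x 30 x 20 mm high, 30 g; the point is its centre; its x axis runs along the 60 mm side, within 0.6 rad of the deck's x axis. It lies in the other lane, likewise
- scoop_grip (a point): draw scoop, 300 mm long, 0.16 kg: place to grip on its level handle. x points along the handle to the head, z up. Handle: bar 14 mm wide (y), 18 mm tall, its centre 41 mm above the scoop's lower edge, from 78 mm behind this point to the blade 220 mm ahead. A leg at the rear end (6 mm thick) reaches down to the lower edge's level: the scoop stands by itself, x within 0.4 rad of world x
- scoop_head (a point): middle of the blade's lower edge, 220 mm ahead of the grip and 41 mm below; axes as the grip. Blade: upright aluminium plate, 102 mm wide (y), 50 mm tall, 3 mm thick, with end cheeks 36 mm tall reaching 25 mm back to the handle, 96 mm apart inside. No floor: it passes over a part, is lowered behind it and draws it. Handle's underside 32 mm, scoop's top 52 mm above the lower edge
- mat: fixed black rubber mat on the bench, 380 (x) x 180 (y) x 3 mm; origin at the centre of its underside. The grip point starts about 70 mm from the centre towards -x of the mat
- scoop: the scoop as a whole (origin straight under the grip point, at the level of its lower edge)
- bracket: the bracket as a whole (origin at the centre of its underside)
- block: the block as a whole (origin at the centre of its underside)
- pulley_c (a point): the small steel pulley, a spool shape 30 mm across and 30 mm tall, standing loose on the deck midway between the two parts' lanes, under the bed and in front of its screw; this point is its centre. It must stay where it is (within 15 mm)
- printed_vase: bystander: grey printed vase, 64 mm across, 75 mm tall, loose on top of the glass bed; origin at its foot
- jar: bystander: white jar, 52 mm across, 75 mm tall, beyond the mat; origin at its foot
- offcut: bystander: aluminium profile 160 x 30 x 30 mm lying on the bench beyond the mat's right-hand side; origin at the centre of its underside
There are look-alikes about, which are no part of the job. What is shaped like the bracket but red or turquoise is not meant.

How it is judged:
By the outcome, as a careful person would: the job done as asked, in the order asked, and still so for the second after the job is handed in, with the robot touching nothing.
It also fails if it takes over 64 s, if anything falls off the work surface, if the arm or the gripper's body presses on something with over 40 N, if the wrist force passes 120 N, or if a joint passes its speed limit or range.

## Working session

There is one attempt and no reset: what is moved stays moved. The work goes in short steps, Python scripts to look and compute and a tool call to move; the robot and the scene stay as the last step left them, time stands still between calls to the robot, and variables do not carry over. Pictures are saved under pics/ and viewed, and the job is handed in when it is done.

Besides the shell and the picture viewer there is one more tool, called as name(argument=value, ...), one argument or row to a line, values as JSON. arm_command: Moves the arm, as the interface text tells. Its arguments: {"type":"object","properties":{"commands":{"type":"array","items":{"type":"array","items":{"type":"number"}}},"squeeze":{"type":"number"}},"required":["commands"]}

```bash
ls; mkdir -p pics
python3 - <<'E'
from cell import arm
import cv2,numpy as np
print(arm.state())
for n in("scene","top"):
    c=arm.camera(n); cv2.imwrite(f"pics/{n}0.png",c["pixels"][:,:,::-1]); np.savez(f"pics/{n}0.npz",**c)
    print(n,c["intrinsics"],c["T"].round(4).tolist())
E
```

```text
pics
{'time': 0.0, 'q': array([-1.32986614e+00,  2.64728706e-01,  1.60541797e+00,  7.81371733e-06,
        1.27372317e+00, -3.68981944e-02]), 'joint_velocities': array([ 7.41174502e-04, -1.55534171e-05, -4.75005481e-04,  3.45686538e-05,
       -6.86809057e-05,  5.08548159e-04]), 'joint_efforts': array([-1.46530216e-03, -5.15107977e+01, -3.67318583e+01, -1.03811215e-04,
        1.30449637e-02,  8.91634585e-06]), 'tool_pos': array([ 0.18495106, -0.64837592,  0.22995478]), 'tool_rot': array([ 9.90366447e-01,  1.38466620e-01, -1.12238433e-04, -1.13305472e-03]), 'wrist_force': array([ 0.04987196, -0.30159558,  0.130139  ]), 'wrist_torque': array([ 0.04416989, -0.00092502, -0.01216473]), 'width': 0.9982471164466261}
scene [[483.15466984   0.         258.38495955]
 [  0.         483.15466984 191.28821918]
 [  0.           0.           1.        ]] [[0.9585, -0.2001, 0.2029, 0.2629], [-0.2849, -0.6613, 0.6939, -1.2221], [-0.0047, -0.723, -0.6909, 1.3391], [0.0, 0.0, 0.0, 1.0]]
top [[434.9342517    0.         261.56679896]
 [  0.         434.9342517  187.56948123]
 [  0.           0.           1.        ]] [[-0.0165, -0.9947, 0.1017, 0.4539], [-0.9996, 0.0139, -0.0257, 0.0163], [0.0241, -0.1021, -0.9945, 1.578], [0.0, 0.0, 0.0, 1.0]]
```

View pics/scene0.png

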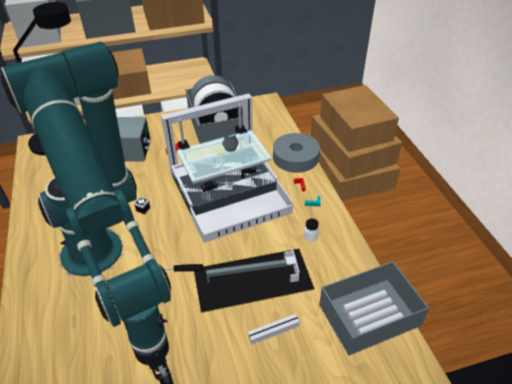

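View pics/top0.png

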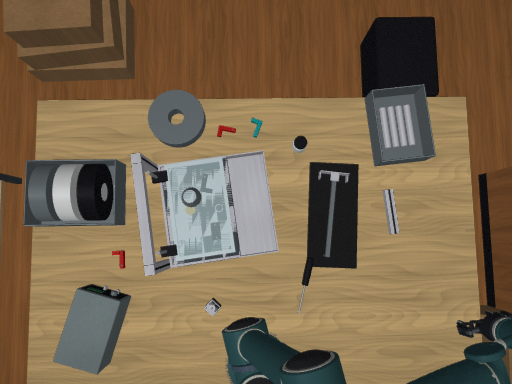

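Run:
```python
import cv2,numpy as np
a=np.load("pics/scene0.npz");b=np.load("pics/top0.npz")
def crop(d,r0,r1,c0,c1,s,n):
    im=d["pixels"][r0:r1,c0:c1,::-1]
    cv2.imwrite(n,cv2.resize(im,None,fx=s,fy=s,interpolation=cv2.INTER_CUBIC))
crop(a,90,250,155,315,3.7,"pics/s_print.png")
crop(b,140,285,120,290,4,"pics/t_print.png")
crop(b,150,280,270,410,4.5,"pics/t_mat.png")
```

```text
(no output)
```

View pics/s_print.png

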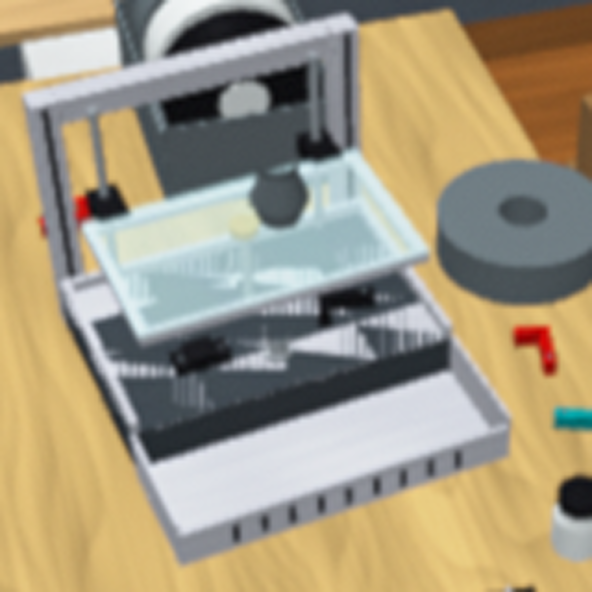

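View pics/t_print.png

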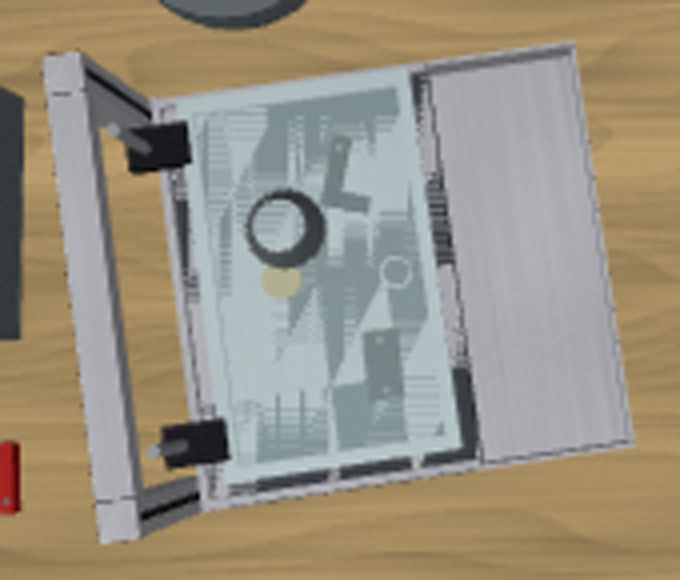

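View pics/t_mat.png

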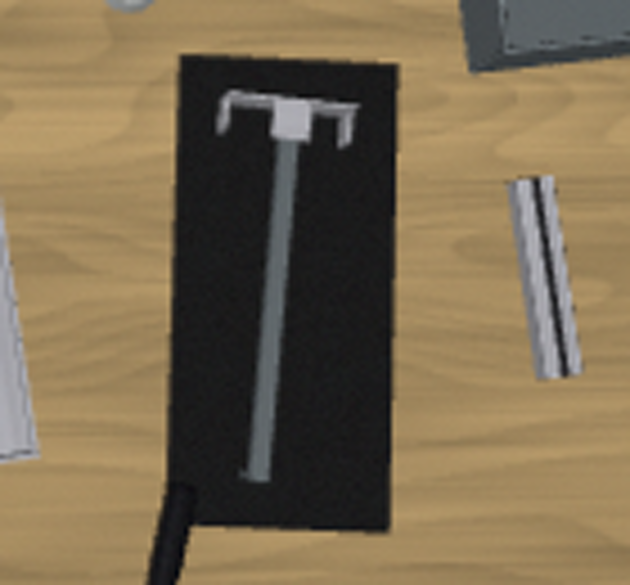

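```bash
cat > h.py <<'E'
import cv2,numpy as np
def cloud(d):
    K=d["intrinsics"];T=d["T"];Z=d["depth"]
    v,u=np.mgrid[:Z.shape[0],:Z.shape[1]]
    P=np.stack([(u-K[0,2])/K[0,0]*Z,(v-K[1,2])/K[1,1]*Z,Z],-1)
    W=P@T[:3,:3].T+T[:3,3]; W[Z==0]=np.nan
    return W
def ray(d,u,v,z):
    K=d["intrinsics"];T=d["T"]
    r=T[:3,:3]@np.array([(u-K[0,2])/K[0,0],(v-K[1,2])/K[1,1],1.]);o=T[:3,3]
    return o+r*(z-o[2])/r[2]
def proj(d,P):
    K=d["intrinsics"];T=d["T"];P=np.atleast_2d(P)
    p=(P-T[:3,3])@T[:3,:3]; q=p@K.T
    return q[:,:2]/q[:,2:]
E
python3 - <<'E'
from h import *
b=np.load("pics/top0.npz");W=cloud(b);z=W[...,2]*1000
np.set_printoptions(linewidth=250)
for r in(160,184,200,215,230,240,250): print(r,np.nan_to_num(z[r,140:284:3],nan=-1).round().astype(int))
print("mat")
for r in(170,176,180,200,240,255,262): print(r,np.nan_to_num(z[r,305:365:2],nan=-1).round().astype(int))
a=np.load("pics/scene0.npz");W=cloud(a);z=W[...,2]*1000
for c in (190,210,230,250):print(c,np.nan_to_num(z[140:245:3,c],nan=-1).round().astype(int))
E
```

```text
160 [298 270 232 189   0  -5  -7  -1  -4  -2  -4  -4  -1  -3   2   2  -1  75  76 180 178 176 179 181 180 178 178 180  63  12   8   7   8  13   7   7   9   7   7  11  10  25   3   2   4   6   6   6]
184 [302 302  -3  -3  -2  -3   1  78  59 181 179 176 177 174 171 175 176 178 181 176 178 178 182 185 178 184 177 178 178  57  32   9  10   5   7   9   3   3   9   9  14  15  12  -1   4  -2  -1  -1]
200 [300 302 298   2  -6   2  -3   1  70  59 175 177 182 181 212 179 174 181 176 222 212 180 175 182 178 178 177 184  -1 179  67   9  12  -1   9   5  10   8   5   8  10   2   9  20   3   5  -1   2]
215 [297 304 302 280   5   2  -6   4  74  59 176 178 177 180 177 175 178 178 180 180 182 184 172 176 178 182 176 180 177 181 165  57  13  10   7  13   6   9   6  17   4   8  11   3  44  -1   3   1]
230 [302 300 299 301   8  -4   0  -4   4  80  60 178 179 181 181 179 177 175 178 175 178 177 180 177 174 180 177 179 181 182 178  61  63   9   7  14  11   7  11   5  10   8  12  14   8  48   5  -2]
240 [ -2 302 305 303 279   2  -1  -5   2  78  59 177 174 179 179 176 177 175 175 181 175 180 180 173 182 181 1
[... 845 characters left out ...]
2  6 -2  1  2 -1 11]
262 [ 6 15 30 27  1 11  5  3  5  9  3  3  6  2  9  6  4  2  4  7  3  6  2  0  7  2  4 -4 -1  2]
190 [  5  -2 177 180 178 182 180 180 176 181 178 181 182  62  54  63  54  59  63  55  69  73  66  51  29   6   0  -5   6   4   3  -6   4   0   1]
210 [ 32 181 178 183 173 179 176 175 179 179 181 179 173  63  89  81  73  57  54  65  63  52  35  18   8  12   5   9   8  16   6  41  22   7  -7]
230 [237 223 210 200 177 177 180 179 177 179 173  64  54  56  66  70  58  65  62  51  30  22  14   9   5  14  11   8  11  41  26   3  -1  -4  -3]
250 [180 181 179 177 176 181 179 183 175  59  79  60  55  60  57  62  61  41  28  10   4  11   8   7   8  14  12  38  21   0  -3   7  -4   2  -3]
```

Run:
```python
from h import *
for n,lim in(("top",(148,285,150,290)),("scene",(90,250,155,315))):
    d=np.load(f"pics/{n}0.npz");W=cloud(d)
    box=np.zeros(W.shape[:2],bool);r0,r1,c0,c1=lim;box[r0:r1,c0:c1]=1
    m=(W[...,2]>.168)&(W[...,2]<.190)&box
    m=m.astype(np.uint8)
    k,l,s,_=cv2.connectedComponentsWithStats(cv2.morphologyEx(m,cv2.MORPH_OPEN,np.ones((3,3))));i=1+np.argmax(s[1:,4]);m=(l==i)
    P=W[m];print(n,"bed z",np.median(P[:,2]),m.sum())
    # project each px to plane bed z
    v,u=np.nonzero(m);Q=np.array([ray(d,a,b,np.median(P[:,2]))[:2] for a,b in zip(u,v)])
    R=cv2.minAreaRect((Q*1000).astype(np.float32));print(R,cv2.boxPoints(R).round(1).tolist())
    f=(W[...,2]>-.02)&(W[...,2]<.025)&box
    hsv=cv2.cvtColor(d["pixels"],cv2.COLOR_RGB2HSV)
    f&=(hsv[...,1]<40)&(hsv[...,2]>120)
    k,l,s,_=cv2.connectedComponentsWithStats(f.astype(np.uint8));i=1+np.argmax(s[1:,4]);f=(l==i)
    v,u=np.nonzero(f);Q=np.array([ray(d,a,b,.008)[:2] for a,b in zip(u,v)])
    R=cv2.minAreaRect((Q*1000).astype(np.float32));print("floor",f.sum(),R,cv2.boxPoints(R).round(1).tolist())
```

```text
top bed z 0.17871582423878585 5650
((531.7324829101562, 204.00177001953125), (309.8263854980469, 234.03948974609375), 7.460346698760986) [[362.8999938964844, 299.8999938964844], [393.29998779296875, 67.9000015258789], [700.5, 108.0999984741211], [670.0999755859375, 340.1000061035156]]
floor 3522 ((557.3641357421875, 13.747535705566406), (354.52142333984375, 131.3675079345703), 7.541957855224609) [[373.0, 55.599998474121094], [390.29998779296875, -74.5999984741211], [741.7000122070312, -28.100000381469727], [724.5, 102.0999984741211]]
scene bed z 0.17793808332439565 2674
((532.6826171875, 197.8685302734375), (316.08709716796875, 247.7813262939453), 6.18407678604126) [[362.20001220703125, 304.0], [388.8999938964844, 57.70000076293945], [703.2000122070312, 91.69999694824219], [676.5, 338.1000061035156]]
floor 1741 ((565.4718017578125, 35.506935119628906), (350.8843688964844, 106.19441986083984), 7.744628429412842) [[384.5, 64.5], [398.79998779296875, -40.70000076293945], [746.5, 6.5], [732.2000122070312, 111.80000305175781]]
```

```bash
cat >> h.py <<'E'
TH=np.deg2rad(7.5);O=np.array([.5485,.0782])
EX=np.array([np.cos(TH),np.sin(TH)]);EY=np.array([-np.sin(TH),np.cos(TH)])
def d2w(x,y,z): # mm deck -> world m
    p=O+EX*x/1000+EY*y/1000; return np.array([p[0],p[1],z/1000])
def w2d(p):
    q=np.asarray(p)[:2]-O; return np.array([q@EX,q@EY])*1000
E
python3 - <<'E'
from h import *
# rectified, deck x -200..200 -> col, deck y 250..-150 -> row, 1.5px/mm
for n in("top","scene"):
    d=np.load(f"pics/{n}0.npz")
    for z in(60,80):
        s=1.5;xs=np.arange(-200,200,1/s);ys=np.arange(220,-140,-1/s)
        X,Y=np.meshgrid(xs,ys)
        P=np.stack([O[0]+EX[0]*X/1e3+EY[0]*Y/1e3,O[1]+EX[1]*X/1e3+EY[1]*Y/1e3,np.full_like(X,z/1e3)],-1).reshape(-1,3)
        q=proj(d,P).reshape(X.shape+(2,)).astype(np.float32)
        im=cv2.remap(d["pixels"][:,:,::-1].copy(),q[...,0],q[...,1],cv2.INTER_CUBIC)
        for g in range(-200,201,50):
            c=int((g+200)*s);cv2.line(im,(c,0),(c,im.shape[0]),(0,255,0) if g else (0,0,255),1)
        for g in range(-100,201,50):
            c=int((220-g)*s);cv2.line(im,(0,c),(im.shape[1],c),(0,255,0) if g else (0,0,255),1)
        cv2.imwrite(f"pics/rect_{n}{z}.png",im)
E
```

```text
(no output)
```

View pics/rect_top80.png

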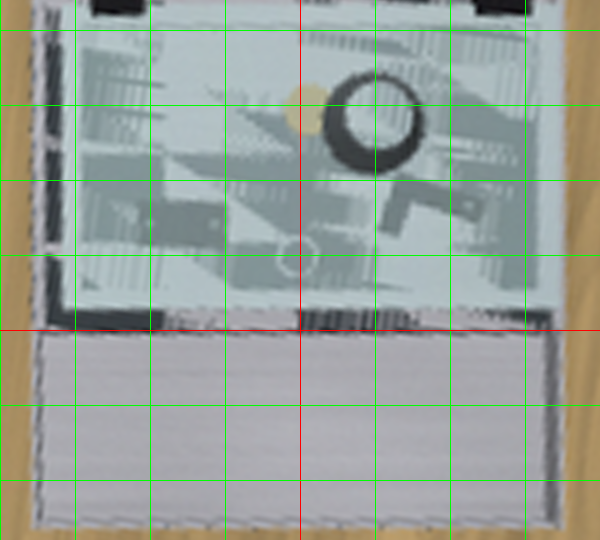

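View pics/rect_scene80.png

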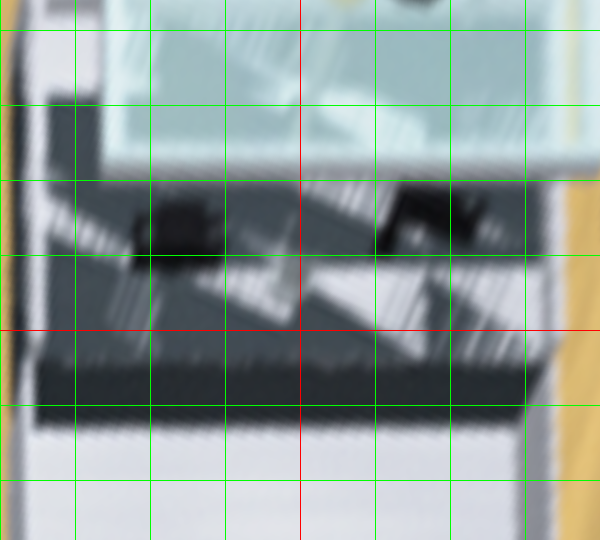

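View pics/rect_scene60.png

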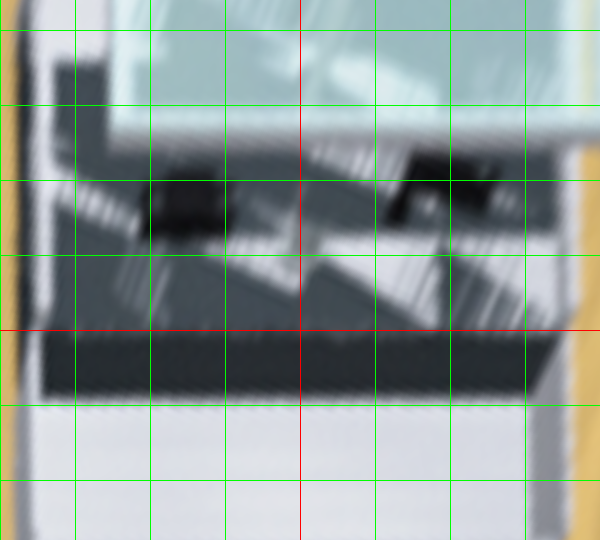

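Run:
```python
from h import *
d=np.load("pics/top0.npz");W=cloud(d)
box=np.zeros(W.shape[:2],bool);box[155:272,308:358]=1
hsv=cv2.cvtColor(d["pixels"],cv2.COLOR_RGB2HSV)
m=(hsv[...,2]>70)&box&(W[...,2]>.03)
v,u=np.nonzero(m)
Q=np.array([ray(d,a,b,.053)[:2] for a,b in zip(u,v)])
print(len(Q),Q.min(0),Q.max(0))
# handle: rows 182..258
h=(v>=185)&(v<=254)
vv=np.arange(186,255);c=np.array([Q[v==r].mean(0) for r in vv])
p=np.polyfit(c[:,0],c[:,1],1);ang=np.arctan(p[0]);print("angle deg",np.rad2deg(ang),"resid",np.std(c[:,1]-np.polyval(p,c[:,0])))
ax=np.array([np.cos(ang),np.sin(ang)])
s=Q@ax;print("along",np.percentile(s,[0,1,99,100]))
o=np.array([0,p[1]])
# rear end top rows, blade front
for r in list(range(168,184))+list(range(252,262)): 
    k=v==r
    if k.any(): print(r,u[k].min(),u[k].max(),(Q[k]@ax).mean().round(4),Q[k][:,1].mean().round(4), np.nanmedian(W[v[k],u[k],2]).round(3))
off=np.array([0,p[1]])@ax
print("y0",p)
# mat
mm=(hsv[...,2]<60)&(W[...,2]<.02);mm[:158]=0;mm[275:]=0;mm[:,:300]=0;mm[:,365:]=0
mm=cv2.morphologyEx(mm.astype(np.uint8),cv2.MORPH_OPEN,np.ones((9,9)))
v2,u2=np.nonzero(mm);R=cv2.minAreaRect(np.array([ray(d,a,b,.003)[:2]*1000 for a,b in zip(u2,v2)],np.float32));print("mat",R,cv2.boxPoints(R).round(0).tolist())
print("jar",ray(d,300,143,.075),"offcut",ray(d,392,212,.03),"driver",ray(d,307,268,.02),ray(d,310,258,.02))
```

```text
470 [ 0.36711455 -0.33129903] [ 0.66971728 -0.22730836]
angle deg -7.014755541998835 resid 0.0005451226569565287
along [0.39429532 0.39761371 0.69339323 0.69408365]
170 321 322 0.6936 -0.2371 0.051
171 320 331 0.6916 -0.2512 0.053
172 320 341 0.6903 -0.2722 0.051
173 320 348 0.6895 -0.2973 0.054
174 320 348 0.6857 -0.2952 0.05
175 320 347 0.6808 -0.2822 0.056
176 319 338 0.6761 -0.272 0.055
177 320 347 0.6735 -0.2805 0.055
178 319 347 0.6699 -0.2801 0.056
179 330 347 0.6673 -0.2887 0.053
180 330 347 0.6637 -0.2886 0.054
181 332 347 0.6601 -0.2882 0.052
182 332 335 0.6555 -0.2785 0.056
183 332 335 0.652 -0.2783 0.055
252 325 329 0.4084 -0.2475 0.054
253 325 329 0.405 -0.2474 0.052
254 325 329 0.4014 -0.2464 0.055
255 325 329 0.3981 -0.2472 0.054
256 326 329 0.3948 -0.2488 0.057
y0 [-0.12304598 -0.20141055]
mat ((514.24462890625, -280.0213317871094), (177.01443481445312, 376.28460693359375), 86.8691635131836) [[322.0, -358.0], [697.0, -379.0], [707.0, -202.0], [331.0, -181.0]]
jar [ 0.76346402 -0.16042064  0.075     ] offcut [ 0.51772893 -0.48985112  0.03      ] driver [ 0.32457675 -0.18026083  0.02      ] [ 0.3594154  -0.19189933  0.02      ]
```

arm_command(
  commands=[
    [-1,1.6,2.4,0,-1.4],
    [-1,1.6,2.4,0,-1.4],
    [-1,1.6,2.4,0,-1.4],
    [-1,1.6,2.4,0,-1.4],
    [-1,1.6,2.4,0,-1.4],
    [-1,1.6,2.4,0,-1.4],
    [-1,1.6,2.4,0,-1.4],
    [-1,1.6,2.4,0,-1.4],
  ],
  squeeze=100,
)

```text
time: 0.77
tool_pos: [0.3134, -0.4555, 0.2307]
tool_rot: [0.999, 0.04, -0.0, -0.0]
wrist_force: [-0.4, -0.0, 0.0]
width: 0.999
```

arm_command(
  commands=[
    [-1,1.6,2.4,-0.8,-1.4],
    [-1,1.6,2.4,-0.8,-1.4],
    [-1,1.6,2.4,-0.8,-1.4],
    [-1,1.6,2.4,-0.8,-1.4],
    [-1,1.6,2.4,-0.8,-1.4],
    [-1,1.6,2.4,-0.8,-1.4],
    [-1,1.6,2.4,-0.8,-1.4],
    [-1,0,0,0,0],
  ],
)

```text
time: 1.43
tool_pos: [0.4258, -0.2844, 0.1729]
tool_rot: [0.999, -0.043, -0.001, -0.002]
wrist_force: [-0.3, 0.0, -0.1]
width: 0.998
```

```bash
cat >> h.py <<'E'
from scipy.spatial.transform import Rotation as Rn
def st(arm):
    s=arm.state();R=Rn.from_quat(s["tool_rot"]).as_matrix();x=R[:,0]
    print("t",round(s["time"],2),"pos",(s["tool_pos"]*1000).round(1),"yaw",np.rad2deg(np.arctan2(x[1],x[0])).round(2),"zax",R[:,2].round(3),"F",s["wrist_force"].round(1),"M",s["wrist_torque"].round(2),"w",s["width"].round(3))
    return s
E
python3 -c "
from h import *
from cell import arm
s=st(arm);print(s['q'].round(3))"
```

```text
Traceback (most recent call last):
  File "h.py", line 25, in st
    print("t",round(s["time"],2),"pos",(s["tool_pos"]*1000).round(1),"yaw",np.rad2deg(np.arctan2(x[1],x[0])).round(2),"zax",R[:,2].round(3),"F",s["wrist_force"].round(1),"M",s["wrist_torque"].round(2),"w",s["width"].round(3))
                                                                                                                                                                                                             ^^^^^^^^^^^^^^^^
AttributeError: 'float' object has no attribute 'round'
```

arm_command(
  commands=[
    [-1,0.6,0.9,0,-0.7],
    [-1,0.6,0.9,0,-0.7],
    [-1,0.6,1.0,0,-0.7],
    [-1,0,0,-2.0,0],
    [-1,0,0,-2.5,0],
    [-1,0,0,-2.5,0],
    [-1,0,0,-2.0,0],
    [-1,0,0,0,0],
  ],
)

```text
time: 2.1
tool_pos: [0.4393, -0.2591, 0.0805]
tool_rot: [0.998, -0.063, -0.004, -0.002]
wrist_force: [-1.3, 0.2, -0.8]
width: 0.998
```

```bash
sed -i 's/s\["width"\].round(3)/round(s["width"],3)/;s/round(s\["time"\],2)/round(float(s["time"]),2)/' h.py
python3 -c "
from h import *
from cell import arm
s=st(arm);print(s['q'].round(3))
c=arm.camera('top');cv2.imwrite('pics/t1.png',cv2.resize(c['pixels'][150:290,270:410,::-1],None,fx=4,fy=4,interpolation=2))
c=arm.camera('scene');cv2.imwrite('pics/s1.png',cv2.resize(c['pixels'][200:330,150:330,::-1],None,fx=4,fy=4,interpolation=2))"
```

```text
t 2.1 pos [ 439.3 -259.1   80.5] yaw -7.18 zax [-0.008  0.005 -1.   ] F [-1.3  0.2 -0.8] M [-0.03  0.1   0.01] w 0.998
[-0.582  0.107  2.09  -0.     0.955  1.115]
```

View pics/t1.png

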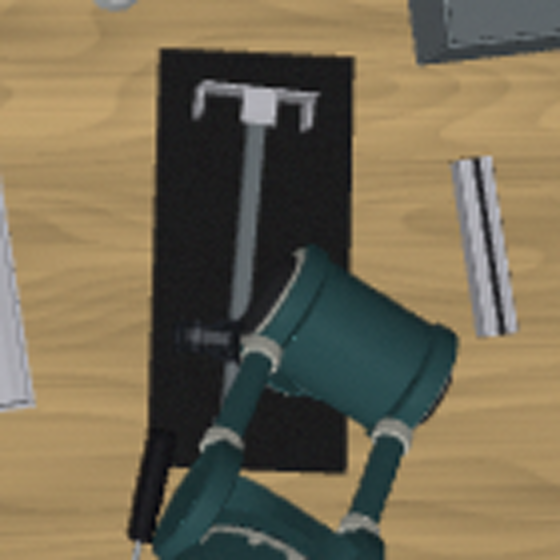

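View pics/s1.png

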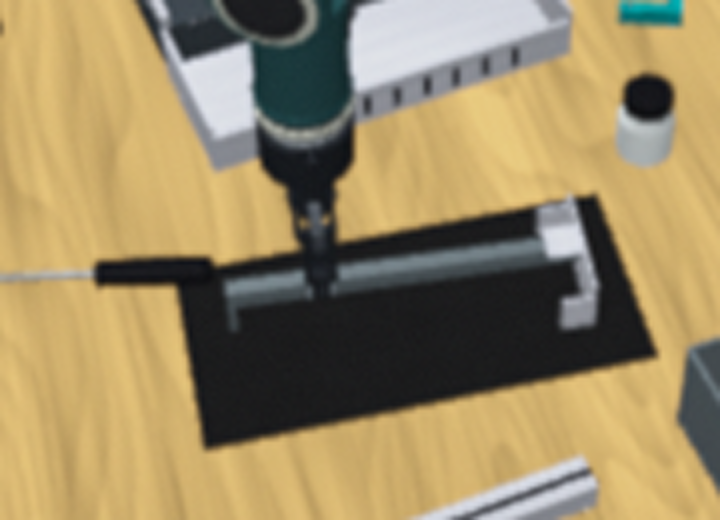

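arm_command(
  commands=[
    [-1,0,0,-1.5,0],
    [-1,0,0,-1.5,0],
    [-1,0,0,-1.0,0],
    [-1,0,0,-0.5,0],
    [-1,0,0,0,0],
    [-1,0,0,0,0],
    [-1,0,0,0,0],
    [-1,0,0,0,0],
  ],
)

```text
time: 2.87
tool_pos: [0.4439, -0.2616, 0.0413]
tool_rot: [0.998, -0.063, 0.001, 0.0]
wrist_force: [0.0, 0.2, -0.6]
width: 0.998
```

arm_command(
  commands=[
    [-1,0,0.5,0,0.2],
    [-1,0,0,-0.8,0],
    [-1,0,0,-0.7,0],
    [-1,0,0,0,0],
    [1,0,0,0,0],
    [1,0,0,0,0],
    [1,0,0,0,0],
    [1,0,0,0,0],
  ],
  squeeze=100,
)

```text
time: 3.53
tool_pos: [0.4433, -0.2563, 0.0254]
tool_rot: [0.998, -0.061, 0.0, 0.0]
wrist_force: [0.0, -0.6, -0.7]
width: 0.453
```

arm_command(
  commands=[
    [1,0,0,0,0],
    [1,0,0,0,0],
    [1,0,0,0,0],
    [1,0,0,0,0],
    [1,0,0,0,0],
    [1,0,0,0,0],
    [1,0,0,0,0],
    [1,0,0,0,0],
  ],
)

```text
time: 4.2
tool_pos: [0.4434, -0.2563, 0.0257]
tool_rot: [0.998, -0.061, 0.0, 0.0]
wrist_force: [-1.4, 0.5, 6.0]
width: 0.144
```

```bash
python3 -c "
from h import *
from cell import arm
s=st(arm)"
```

```text
t 4.2 pos [ 443.4 -256.3   25.7] yaw -6.98 zax [ 0. -0. -1.] F [-1.4  0.5  6. ] M [0.1  0.19 0.07] w 0.144
```

arm_command(
  commands=[
    [1,0,0,0.6,0],
    [1,0,0,1.2,0],
    [1,0,0,1.5,0],
    [1,0,0,1.6,0],
    [1,0,0,1.6,0],
    [1,0,0,1.5,0],
    [1,0,0,1.0,0],
    [1,0,0,0.4,0],
  ],
)

```text
time: 4.87
tool_pos: [0.4441, -0.2567, 0.1216]
tool_rot: [0.998, -0.061, 0.001, 0.001]
wrist_force: [0.2, 0.0, -1.1]
width: 0.146
```

```bash
python3 -c "
from h import *
from cell import arm
s=st(arm)
c=arm.camera('scene');np.savez('pics/s2.npz',**c);cv2.imwrite('pics/s2.png',cv2.resize(c['pixels'][190:320,150:330,::-1],None,fx=4,fy=4,interpolation=2))
W=cloud(c)
"
```

```text
t 4.87 pos [ 444.1 -256.7  121.6] yaw -6.98 zax [ 0.003 -0.002 -1.   ] F [ 0.2  0.  -1.1] M [-0.03  0.08 -0.03] w 0.146
```

View pics/s2.png

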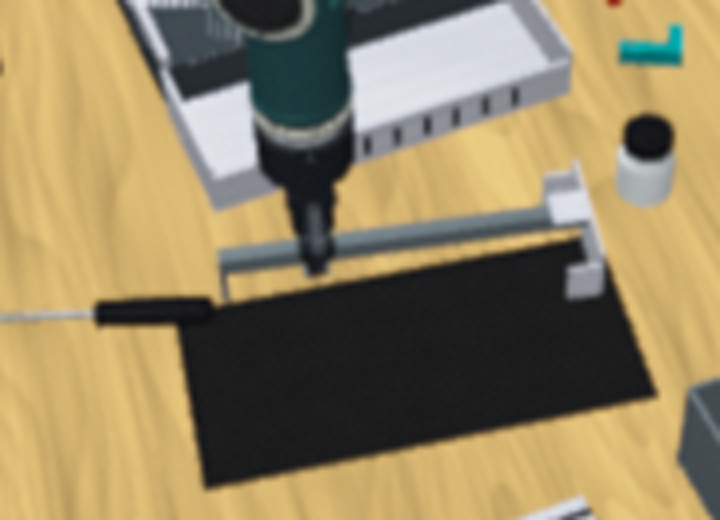

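arm_command(
  commands=[
    [1,1.4,0.6,0,3],
    [1,1.4,0.6,0,6],
    [1,1.4,0.6,0,7],
    [1,1.4,0.6,0,7],
    [1,1.4,0.6,0,7],
    [1,1.4,0.6,0,7],
    [1,1.4,0.6,0,7],
    [1,1.4,0.6,0,7],
  ],
)

```text
time: 5.58
tool_pos: [0.5549, -0.2074, 0.1179]
tool_rot: [0.926, 0.378, -0.001, -0.001]
wrist_force: [-0.3, -0.5, -1.1]
width: 0.145
```

arm_command(
  commands=[
    [1,1.4,0.6,0,7],
    [1,1.4,0.6,0,7],
    [1,1.4,0.6,0,7],
    [1,1.4,0.6,0,7],
    [1,1.4,0.6,0,7],
    [1,1.4,0.6,0,7],
    [1,1.4,0.6,0,7],
    [1,0,0,0,4],
  ],
)

```text
time: 6.25
tool_pos: [0.655, -0.1648, 0.118]
tool_rot: [0.66, 0.751, 0.0, -0.0]
wrist_force: [-0.4, 0.3, -2.0]
width: 0.148
```

arm_command(
  commands=[
    [1,0,0,0,0],
    [1,0,0,0,0],
    [1,0,0,0,0],
    [1,0,0,0,0],
    [1,0,0,0,0],
    [1,0,0,0,0],
    [1,0,0,0,0],
    [1,0,0,0,0],
  ],
)

```text
time: 6.92
tool_pos: [0.6531, -0.1663, 0.1195]
tool_rot: [0.663, 0.749, 0.0, 0.0]
wrist_force: [-0.7, 0.3, -2.0]
width: 0.146
```

```bash
python3 -c "
from h import *
from cell import arm
s=st(arm);print('grip deck',w2d(s['tool_pos']))
c=arm.camera('top');np.savez('pics/t3.npz',**c);cv2.imwrite('pics/t3.png',cv2.resize(c['pixels'][130:290,130:350,::-1],None,fx=3.5,fy=3.5,interpolation=2))
c=arm.camera('scene');np.savez('pics/s3.npz',**c);cv2.imwrite('pics/s3.png',cv2.resize(c['pixels'][100:260,150:350,::-1],None,fx=3.7,fy=3.7,interpolation=2))
"
```

```text
t 6.92 pos [ 653.1 -166.3  119.5] yaw 96.99 zax [ 0. -0. -1.] F [-0.7  0.3 -2. ] M [-0.16  0.01 -0.03] w 0.146
grip deck [  71.75216908 -256.03486247]
```

View pics/t3.png

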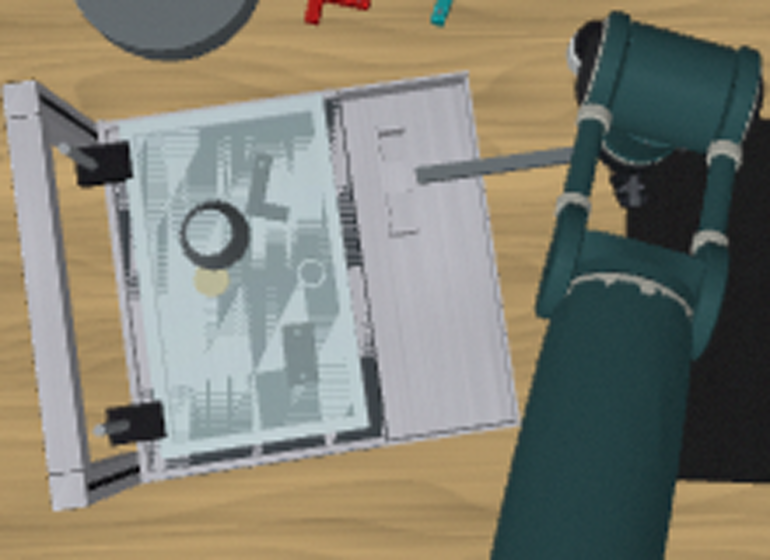

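View pics/s3.png

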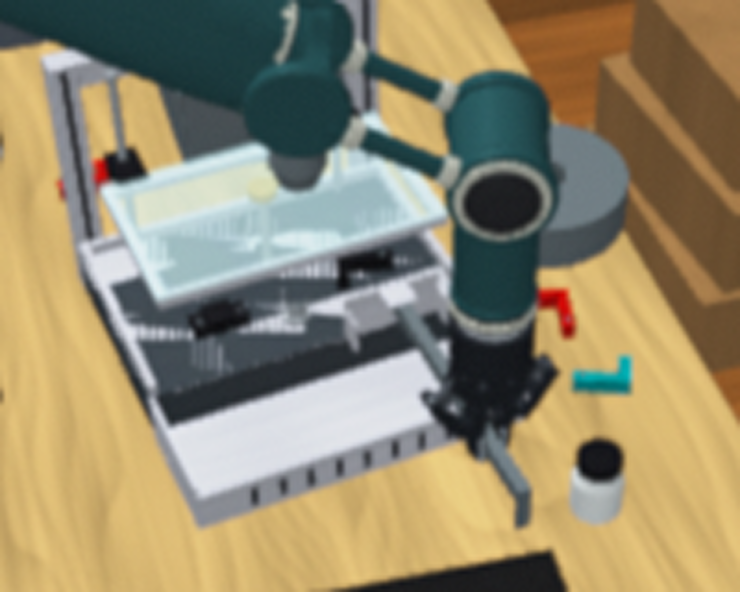

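Run:
```python
from h import *
c=np.load('pics/t3.npz');W=cloud(c)
G=w2d([.6531,-.1663])
pts=[]
for v in range(150,205):
  for u in range(235,300):
    p=W[v,u]
    if np.isfinite(p[2]) and .12<p[2]<.17: pts.append([*w2d(p),p[2]*1000])
P=np.array(pts);print(len(P),P.min(0),P.max(0))
# top from head: bins in y
for y in range(-200,0,15):
    k=(P[:,1]>=y)&(P[:,1]<y+15)
    if k.any(): print(y,k.sum(),P[k,0].min().round(1),P[k,0].max().round(1),"med x",np.median(P[k,0]).round(1),"z",P[k,2].mean().round(1))
```

```text
347 [  20.39574566 -216.52312173  120.99675841] [122.87822223 -32.16329869 155.60247544]
-200 20 63.6 77.4 med x 69.5 z 144.5
-185 23 62.7 77.2 med x 69.5 z 146.4
-170 21 63.0 77.4 med x 68.9 z 145.3
-155 22 63.5 77.2 med x 69.7 z 146.1
-140 21 64.2 77.5 med x 70.7 z 146.7
-125 23 64.0 76.5 med x 69.5 z 145.1
-110 19 64.1 78.5 med x 70.8 z 146.2
-95 24 63.2 77.1 med x 70.1 z 145.9
-80 20 64.0 77.5 med x 69.3 z 144.4
-65 48 22.1 121.5 med x 71.3 z 144.3
-50 58 20.4 122.9 med x 73.1 z 144.0
-35 26 20.8 122.0 med x 66.2 z 146.2
```

arm_command(
  commands=[
    [1,0.8,0.1,0,0.3],
    [1,0.8,0.1,0,0.2],
    [1,-0.2,1.5,0,0],
    [1,-0.3,2.0,0,0],
    [1,-0.3,2.0,0,0],
    [1,-0.2,1.5,0,0],
    [1,-0.1,0.5,0,0],
    [1,0,0,0,0],
  ],
)

```text
time: 7.68
tool_pos: [0.6581, -0.0873, 0.1193]
tool_rot: [0.658, 0.753, -0.0, -0.0]
wrist_force: [-0.5, -0.3, -2.0]
width: 0.144
```

```bash
python3 -c "
from h import *
from cell import arm
s=st(arm);print('grip deck',w2d(s['tool_pos']))
c=arm.camera('scene');np.savez('pics/s4.npz',**c);cv2.imwrite('pics/s4.png',cv2.resize(c['pixels'][100:260,150:350,::-1],None,fx=3.7,fy=3.7,interpolation=2))
"
```

```text
t 7.68 pos [658.1 -87.3 119.3] yaw 97.65 zax [-0.  0. -1.] F [-0.5 -0.3 -2. ] M [-0.22  0.    0.02] w 0.144
grip deck [  87.05378602 -178.40257901]
```

View pics/s4.png

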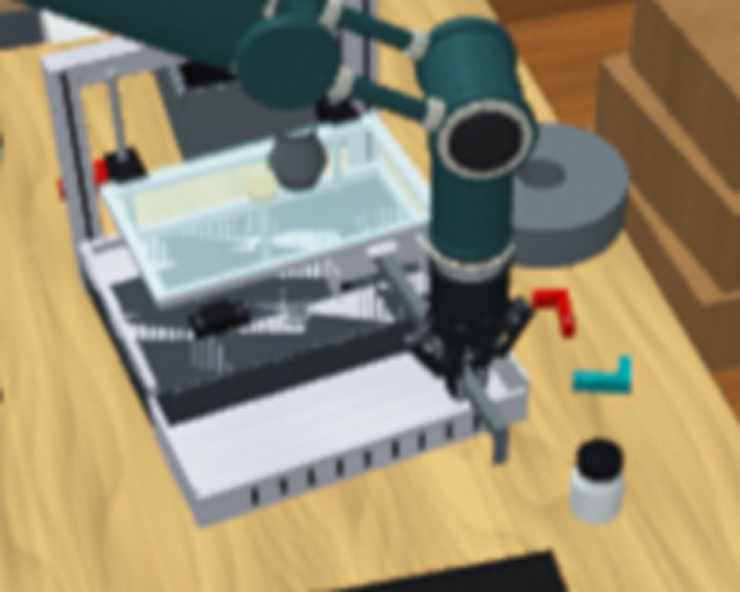

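arm_command(
  commands=[
    [1,-0.2,1.2,0,0],
    [1,-0.2,1.7,0,0],
    [1,-0.2,1.7,0,0],
    [1,-0.2,1.7,0,0],
    [1,-0.1,1.1,0,0],
    [1,0,0,0,0],
    [1,0,0,0,0],
    [1,0,0,0,0],
  ],
)

```text
time: 8.4
tool_pos: [0.6493, -0.0159, 0.1194]
tool_rot: [0.659, 0.752, -0.0, 0.0]
wrist_force: [-0.5, -0.6, -2.2]
width: 0.145
```

```bash
cat > look.py <<'E'
from h import *
from cell import arm
import sys
n=sys.argv[1]
s=st(arm);g=w2d(s['tool_pos']);print('grip deck',g.round(1),'blade y',(g[1]+220).round(1),'edge z',s['tool_pos'][2]*1000-23)
c=arm.camera('top');np.savez(f'pics/t{n}.npz',**c)
A=cv2.resize(c['pixels'][135:285,120:290,::-1],None,fx=3.0,fy=3.0,interpolation=2)
c=arm.camera('scene');np.savez(f'pics/s{n}.npz',**c)
B=cv2.resize(c['pixels'][110:250,155:315,::-1],None,fx=3.7,fy=3.7,interpolation=2)
cv2.imwrite(f'pics/t{n}.png',A);cv2.imwrite(f'pics/s{n}.png',B)
E
python3 look.py 5
```

```text
t 8.4 pos [649.3 -15.9 119.4] yaw 97.51 zax [ 0.    -0.001 -1.   ] F [-0.5 -0.6 -2.2] M [-0.11 -0.03 -0.03] w 0.145
grip deck [  87.7 -106.4] blade y 113.6 edge z 96.36717539709505
```

View pics/t5.png

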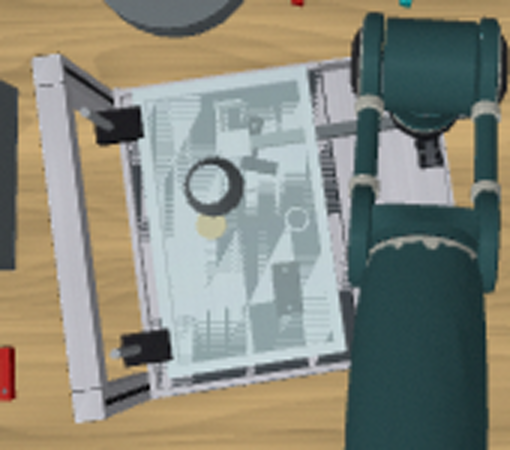

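View pics/s5.png

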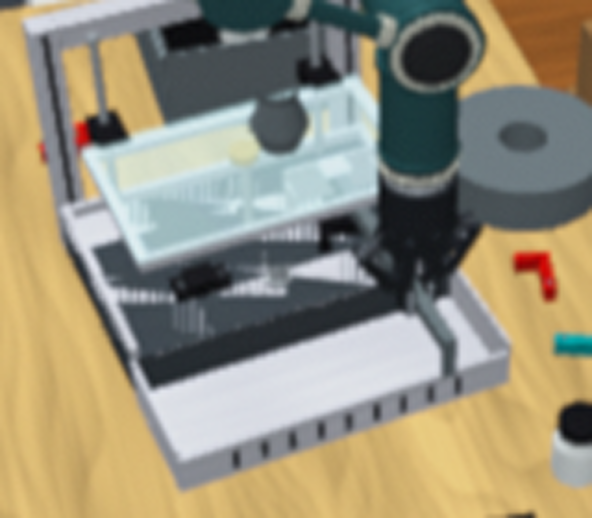

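```bash
cat > rect.py <<'E'
from h import *
import sys
n,z=sys.argv[1],float(sys.argv[2])
d=np.load(f"pics/{n}.npz");s=3
xs=np.arange(-150,150,1/s) if len(sys.argv)<4 else np.arange(float(sys.argv[3]),float(sys.argv[3])+170,1/s)
s=1/(xs[1]-xs[0]);ys=np.arange(150,-20,-1/s)
X,Y=np.meshgrid(xs,ys)
P=np.stack([O[0]+EX[0]*X/1e3+EY[0]*Y/1e3,O[1]+EX[1]*X/1e3+EY[1]*Y/1e3,np.full_like(X,z/1e3)],-1).reshape(-1,3)
q=proj(d,P).reshape(X.shape+(2,)).astype(np.float32)
im=cv2.remap(d["pixels"][:,:,::-1].copy(),q[...,0],q[...,1],cv2.INTER_CUBIC)
im=cv2.convertScaleAbs(im,alpha=1.6,beta=-120) if n[0]=='t' else im
x0=xs[0]
for g in range(-140,141,20):
    c=int((g-x0)*s)
    if 0<=c<im.shape[1]: cv2.line(im,(c,0),(c,6 if g else 999),(0,0,255),1);cv2.putText(im,str(g),(c,16),0,.35,(0,0,255),1)
for g in range(0,141,20):
    c=int((150-g)*s);cv2.line(im,(0,c),(8,c),(0,0,255),1);cv2.putText(im,str(g),(10,c+4),0,.35,(0,0,255),1)
cv2.imwrite(f"pics/r_{n}_{int(z)}.png",im)
E
python3 rect.py t5 80 0; python3 rect.py t5 140 0
```

```text
(no output)
```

View pics/r_t5_80.png

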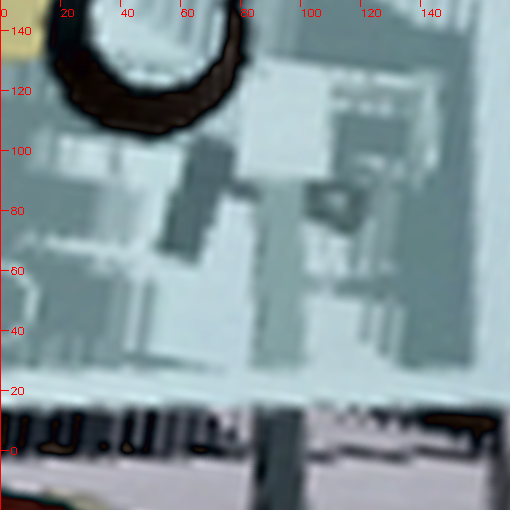

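View pics/r_t5_140.png

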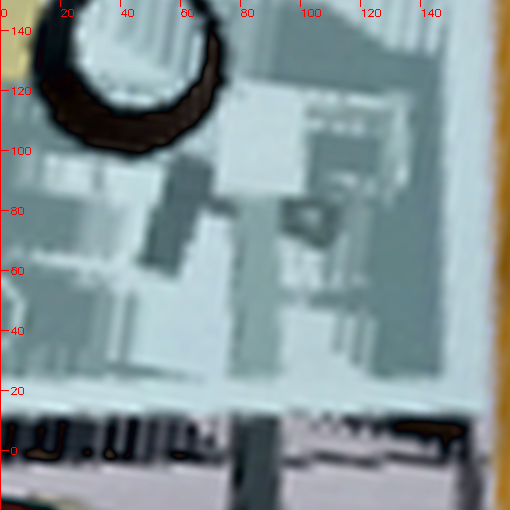

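arm_command(
  commands=[
    [1,0,0.5,0,0],
    [1,0,0,0,0],
    [1,0,0,-0.7,0],
    [1,0,0,-1.0,0],
    [1,0,0,-1.0,0],
    [1,0,0,-0.6,0],
    [1,0,0,0,0],
    [1,0,0,0,0],
  ],
)

```text
time: 9.17
tool_pos: [0.6483, -0.0101, 0.0849]
tool_rot: [0.659, 0.752, -0.001, -0.001]
wrist_force: [0.0, 0.1, -0.9]
width: 0.145
```

```bash
python3 look.py 6;python3 rect.py t6 80 0
```

```text
t 9.17 pos [648.3 -10.1  84.9] yaw 97.52 zax [-0.002  0.    -1.   ] F [ 0.   0.1 -0.9] M [-0.11  0.03  0.  ] w 0.145
grip deck [  87.4 -100.5] blade y 119.5 edge z 61.938421109371944
```

View pics/r_t6_80.png

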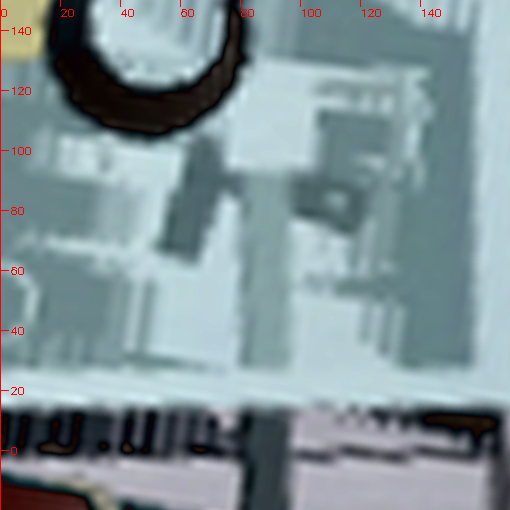

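View pics/s6.png

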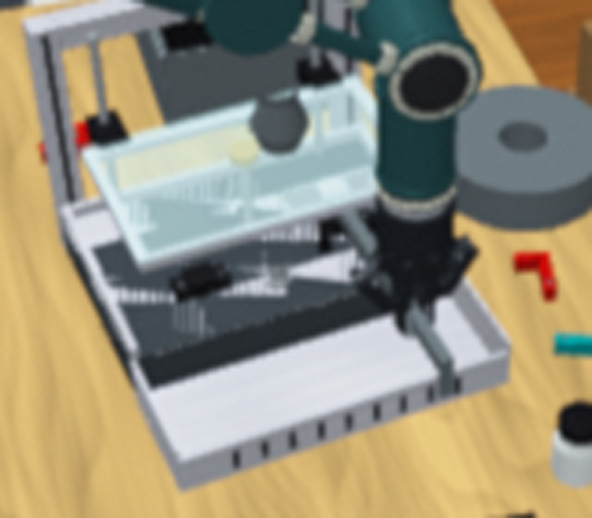

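arm_command(
  commands=[
    [1,0.05,-0.4,0,0],
    [1,0.1,-0.8,0,0],
    [1,0.1,-0.8,0,0],
    [1,0.1,-0.8,0,0],
    [1,0.1,-0.8,0,0],
    [1,0.1,-0.8,0,0],
    [1,0.1,-0.8,0,0],
    [1,0.1,-0.8,0,0],
  ],
)

```text
time: 9.93
tool_pos: [0.6567, -0.0712, 0.0863]
tool_rot: [0.659, 0.752, 0.0, 0.0]
wrist_force: [0.2, 0.3, -1.4]
width: 0.149
```

```bash
python3 look.py 7;python3 rect.py t7 80 0
```

```text
t 9.93 pos [656.7 -71.2  86.3] yaw 97.49 zax [ 0.  0. -1.] F [ 0.2  0.3 -1.4] M [0.01 0.04 0.05] w 0.149
grip deck [  87.8 -162.2] blade y 57.8 edge z 63.34543986078502
```

View pics/r_t7_80.png

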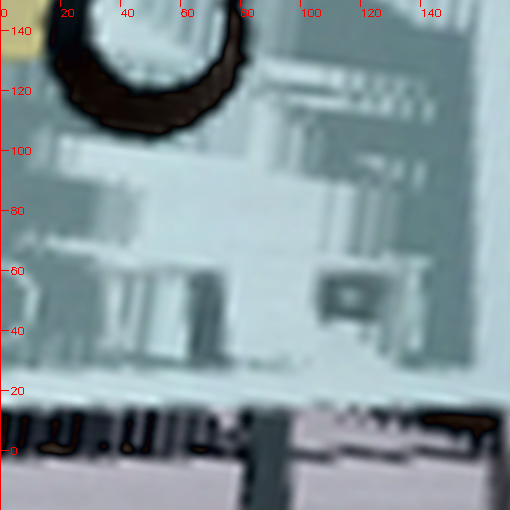

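View pics/s7.png

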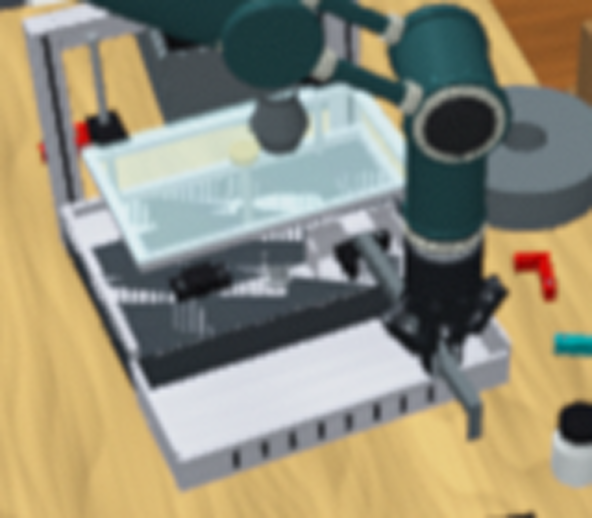

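arm_command(
  commands=[
    [1,0.1,-0.8,-0.1,0],
    [1,0.1,-0.8,0,0],
    [1,0.1,-0.8,0,0],
    [1,0.1,-0.8,0,0],
    [1,0.1,-0.8,0,0],
    [1,0.1,-0.8,0,0],
    [1,0.1,-0.8,0,0],
    [1,0.1,-0.8,0,0],
  ],
)

```text
time: 10.7
tool_pos: [0.6647, -0.1351, 0.0853]
tool_rot: [0.659, 0.752, -0.0, 0.0]
wrist_force: [-1.1, 0.3, -1.7]
width: 0.148
```

arm_command(
  commands=[
    [1,0.1,-0.8,0,0],
    [1,0.1,-0.8,0,0],
    [1,0,0,0,0],
    [1,0,0,0,0],
    [1,0,0,0,0],
    [1,0,0,0,0],
    [1,0,0,0,0],
    [1,0,0,0,0],
  ],
)

```text
time: 11.37
tool_pos: [0.6666, -0.1497, 0.0853]
tool_rot: [0.659, 0.752, 0.0, -0.0]
wrist_force: [0.0, -0.6, -1.3]
width: 0.144
```

```bash
python3 look.py 8
```

```text
t 11.37 pos [ 666.6 -149.7   85.3] yaw 97.55 zax [-0.  0. -1.] F [ 0.  -0.6 -1.3] M [-0.14 -0.03 -0.01] w 0.144
grip deck [  87.3 -241.3] blade y -21.3 edge z 62.29410076333413
```

View pics/t8.png

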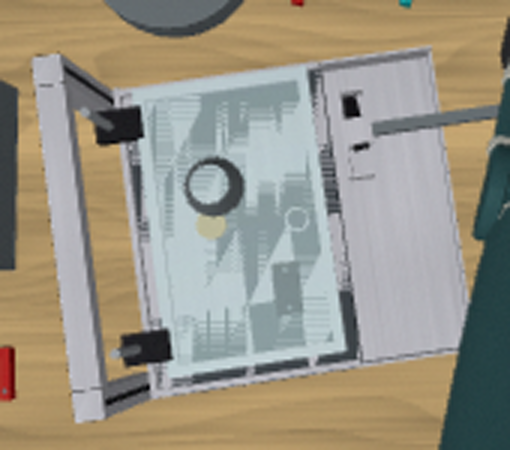

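View pics/s8.png

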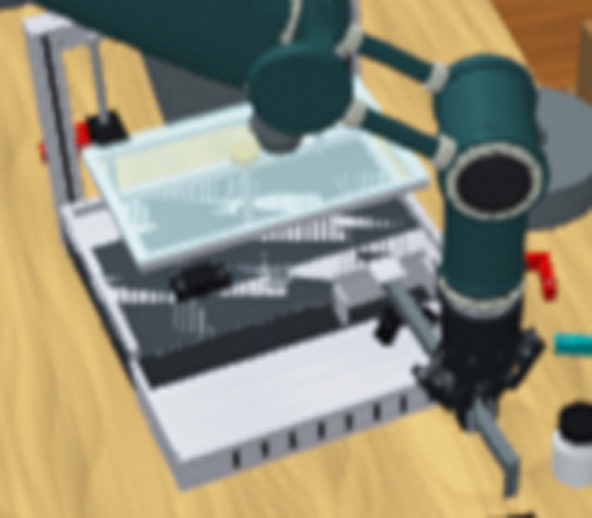

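arm_command(
  commands=[
    [1,0,-0.3,0.8,0],
    [1,0,0,1.4,0],
    [1,0,0,1.2,0],
    [1,-1.0,-0.1,0,0],
    [1,-2.0,-0.3,0,0],
    [1,-2.0,-0.3,0,0],
    [1,-2.0,-0.3,0,0],
    [1,-2.0,-0.2,0,0],
  ],
)

```text
time: 12.13
tool_pos: [0.5754, -0.1654, 0.1201]
tool_rot: [0.659, 0.752, 0.0, 0.001]
wrist_force: [0.3, 0.4, -1.6]
width: 0.148
```

```bash
python3 look.py 9;python3 rect.py t9 80 -150;python3 rect.py s9 80 -150
```

```text
t 12.13 pos [ 575.4 -165.4  120.1] yaw 97.52 zax [ 0.001 -0.001 -1.   ] F [ 0.3  0.4 -1.6] M [-0.12 -0.05  0.02] w 0.148
grip deck [  -5.1 -245.1] blade y -25.1 edge z 97.0808826061282
```

View pics/t9.png

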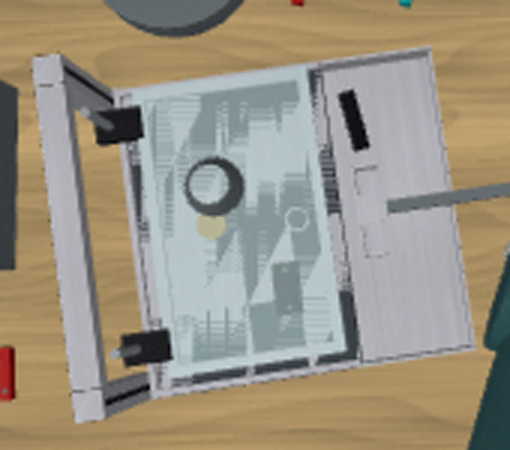

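View pics/r_t9_80.png

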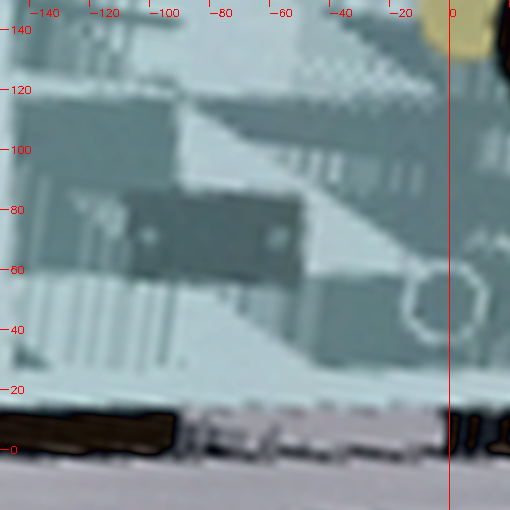

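View pics/r_s9_80.png

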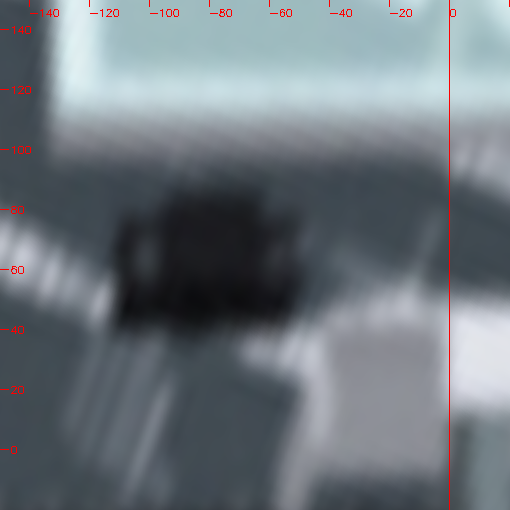

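View pics/s9.png

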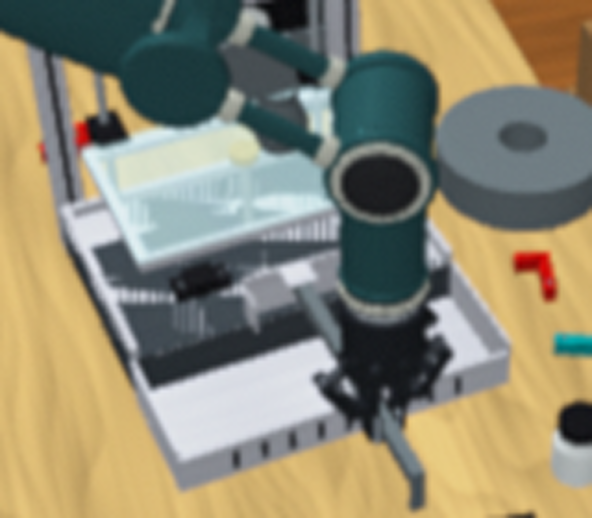

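arm_command(
  commands=[
    [1,-1.4,-0.2,0,0],
    [1,-1.5,-0.2,0,0],
    [1,-1.5,-0.2,0,0],
    [1,-1.5,-0.2,0,0],
    [1,-1.0,-0.1,0,0],
    [1,-0.4,0,0,0],
    [1,0,0,0,0],
    [1,0,0,0,0],
  ],
)

```text
time: 12.9
tool_pos: [0.5043, -0.1743, 0.1198]
tool_rot: [0.659, 0.752, 0.0, 0.001]
wrist_force: [0.2, -0.2, -0.5]
width: 0.143
```

```bash
python3 -c "
from h import *
from cell import arm
s=st(arm);print('grip deck',w2d(s['tool_pos']),s['q'].round(2))"
```

```text
t 12.9 pos [ 504.3 -174.3  119.8] yaw 97.5 zax [ 0.002 -0.    -1.   ] F [ 0.2 -0.2 -0.5] M [-0.15 -0.01  0.01] w 0.143
grip deck [ -76.74331574 -244.53605155] [-0.38  0.09  2.02  0.    1.03 -0.51]
```

arm_command(
  commands=[
    [1,-0.4,0,0,0],
    [1,-0.1,1.2,0,0],
    [1,-0.2,1.6,0,0],
    [1,-0.2,1.8,0,0],
    [1,-0.3,1.8,0,0],
    [1,-0.2,1.8,0,0],
    [1,-0.2,1.2,0,0],
    [1,-0.1,0.6,0,0],
  ],
)

```text
time: 13.57
tool_pos: [0.4863, -0.0723, 0.1191]
tool_rot: [0.659, 0.752, 0.0, -0.0]
wrist_force: [0.2, 0.8, -1.3]
width: 0.145
```

arm_command(
  commands=[
    [1,-0.1,1.0,0,0],
    [1,-0.2,1.4,0,0],
    [1,-0.2,1.2,0,0],
    [1,-0.1,0.6,0,0],
    [1,0,0,0,0],
    [1,0,0,0,0],
    [1,0,0,0,0],
    [1,0,0,0,0],
  ],
)

```text
time: 14.23
tool_pos: [0.4808, -0.0326, 0.1193]
tool_rot: [0.659, 0.752, -0.0, 0.0]
wrist_force: [-0.6, -0.7, -0.3]
width: 0.15
```

```bash
python3 look.py 10;python3 rect.py t10 80 -150
```

```text
t 14.23 pos [480.8 -32.6 119.3] yaw 97.49 zax [ 0. -0. -1.] F [-0.6 -0.7 -0.3] M [-0.15 -0.02  0.03] w 0.15
grip deck [ -81.6 -101. ] blade y 119.0 edge z 96.29540333030192
```

View pics/r_t10_80.png

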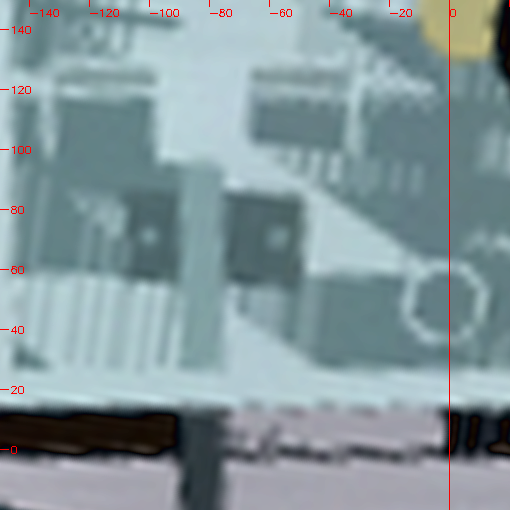

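View pics/s10.png

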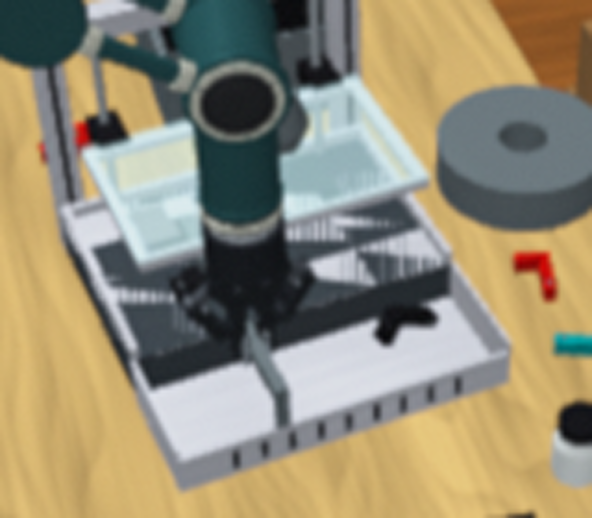

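arm_command(
  commands=[
    [1,0,0,-0.7,0],
    [1,0,0,-1.0,0],
    [1,0,0,-1.0,0],
    [1,0,0,-0.7,0],
    [1,0,0,0,0],
    [1,0,0,0,0],
    [1,0.05,-0.4,0,0],
    [1,0.1,-0.8,0,0],
  ],
)

```text
time: 15.0
tool_pos: [0.4823, -0.044, 0.0855]
tool_rot: [0.659, 0.752, 0.0, 0.0]
wrist_force: [0.2, 0.3, -1.5]
width: 0.144
```

arm_command(
  commands=[
    [1,0.1,-0.8,0,0],
    [1,0.1,-0.8,0,0],
    [1,0.1,-0.8,0,0],
    [1,0.1,-0.8,0,0],
    [1,0.1,-0.8,0,0],
    [1,0.1,-0.8,0,0],
    [1,0,0,0,0],
    [1,0,0,0,0],
  ],
)

```text
time: 15.67
tool_pos: [0.4881, -0.0927, 0.0853]
tool_rot: [0.66, 0.752, 0.0, -0.0]
wrist_force: [-1.0, -0.9, -0.9]
width: 0.145
```

```bash
python3 look.py 11;python3 rect.py t11 80 -150
```

```text
t 15.67 pos [488.1 -92.7  85.3] yaw 97.45 zax [-0.  0. -1.] F [-1.  -0.9 -0.9] M [-0.12  0.05 -0.03] w 0.145
grip deck [ -82.2 -161.5] blade y 58.5 edge z 62.25003975995057
```

View pics/r_t11_80.png

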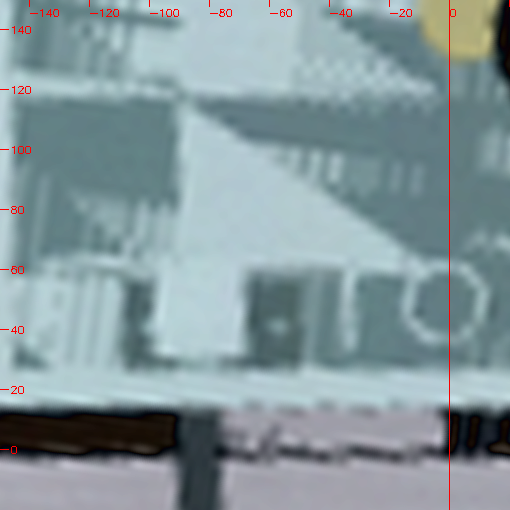

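Block is being drawn cleanly (its end at ~x -50, y 60→30), pulley unmoved at (-2, 50). Continue off the edge.

arm_command(
  commands=[
    [1,0.1,-0.6,0,0],
    [1,0.1,-0.8,0,0],
    [1,0.1,-0.8,0,0],
    [1,0.1,-0.8,0,0],
    [1,0.1,-0.8,0,0],
    [1,0.1,-0.8,0,0],
    [1,0.1,-0.8,0,0],
    [1,0.1,-0.8,0,0],
  ],
)

```text
time: 16.43
tool_pos: [0.4962, -0.1552, 0.0853]
tool_rot: [0.659, 0.752, -0.0, 0.0]
wrist_force: [0.3, -0.6, -1.3]
width: 0.144
```

arm_command(
  commands=[
    [1,0.1,-0.8,0,0],
    [1,0.1,-0.8,0,0],
    [1,0,-0.3,0,0],
    [1,0,0,0,0],
    [1,0,0,0,0],
    [1,0,0,0,0],
    [1,0,0,0.8,0],
    [1,0,0,1.2,0],
  ],
)

```text
time: 17.1
tool_pos: [0.4968, -0.1722, 0.1046]
tool_rot: [0.659, 0.752, -0.001, -0.002]
wrist_force: [0.3, -1.0, -1.7]
width: 0.145
```

arm_command(
  commands=[
    [1,0,0,1.5,0],
    [1,0.5,-1,0,0],
    [1,0.5,-1.5,0,0],
    [1,0.3,-2,0,0],
    [1,0,-2,0,0],
    [1,0,-2,0,0],
    [1,0,-1,0,0],
    [1,0,0,0,0],
  ],
)

```text
time: 17.77
tool_pos: [0.5112, -0.2709, 0.12]
tool_rot: [0.66, 0.751, -0.0, 0.0]
wrist_force: [-1.3, 1.2, -2.1]
width: 0.142
```

```bash
python3 look.py 12
```

```text
t 17.77 pos [ 511.2 -270.9  120. ] yaw 97.37 zax [ 0.    -0.001 -1.   ] F [-1.3  1.2 -2.1] M [-0.17 -0.05  0.04] w 0.142
grip deck [ -82.5 -341.3] blade y -121.3 edge z 97.00494581338344
```

View pics/t12.png

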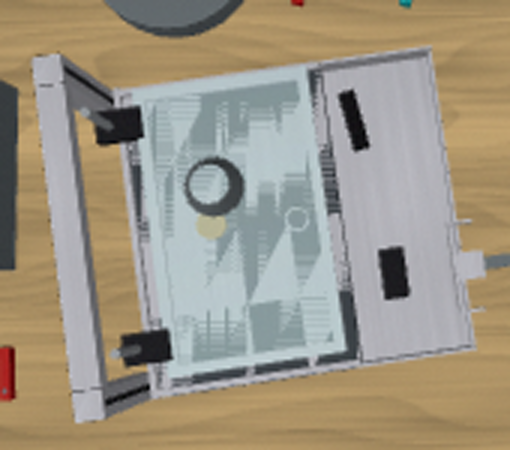

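View pics/s12.png

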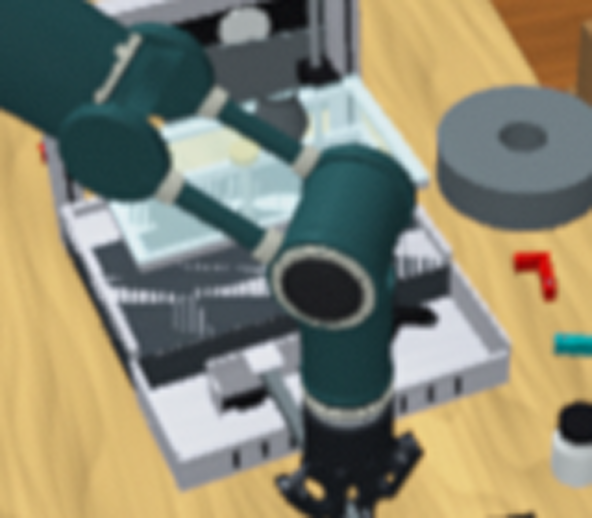

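arm_command(
  commands=[
    [1,-0.4,0,0,-3],
    [1,-0.4,0,0,-6],
    [1,-0.4,0,0,-7],
    [1,-0.4,0,0,-7],
    [1,-0.4,0,0,-7],
    [1,-0.4,0.1,0,-7],
    [1,-0.4,0.1,0,-7],
    [1,-0.4,0.1,0,-7],
  ],
)

```text
time: 18.53
tool_pos: [0.4787, -0.2637, 0.12]
tool_rot: [0.92, 0.393, -0.0, -0.001]
wrist_force: [-0.0, -0.1, -1.4]
width: 0.145
```

arm_command(
  commands=[
    [1,-0.5,0.2,0,-7],
    [1,-0.5,0.2,0,-7],
    [1,-0.5,0.2,0,-7],
    [1,-0.5,0.2,0,-7],
    [1,-0.5,0.2,0,-7],
    [1,-0.5,0.1,0,-7],
    [1,-0.5,0.1,0,-7],
    [1,-0.1,0,0,-4.4],
  ],
)

```text
time: 19.2
tool_pos: [0.4419, -0.2513, 0.1198]
tool_rot: [0.998, -0.062, -0.001, -0.001]
wrist_force: [-0.3, 0.6, -0.8]
width: 0.143
```

arm_command(
  commands=[
    [1,0,0,-1,0],
    [1,0,0,-1.5,0],
    [1,0,0,-1.5,0],
    [1,0,0,-1.0,0],
    [1,0,0,-1.0,0],
    [1,0,0,-0.5,0],
    [1,0,0,0,0],
    [1,0,0,0,0],
  ],
)

```text
time: 19.87
tool_pos: [0.4431, -0.253, 0.0551]
tool_rot: [0.998, -0.06, -0.0, -0.0]
wrist_force: [0.8, 1.0, -1.5]
width: 0.142
```

```bash
python3 look.py 13; python3 -c "
from h import *
A=np.load('pics/t13.npz')['pixels'][150:290,270:410,::-1];B=np.load('pics/s13.npz')['pixels'][195:335,160:340,::-1]
cv2.imwrite('pics/m13.png',cv2.resize(A,None,fx=4,fy=4,interpolation=2));cv2.imwrite('pics/n13.png',cv2.resize(B,None,fx=4,fy=4,interpolation=2))"
```

```text
t 19.87 pos [ 443.1 -253.    55.1] yaw -6.86 zax [-0.  0. -1.] F [ 0.8  1.  -1.5] M [ 0.02  0.12 -0.03] w 0.142
grip deck [-147.7 -314.6] blade y -94.6 edge z 32.067965988266984
```

View pics/m13.png

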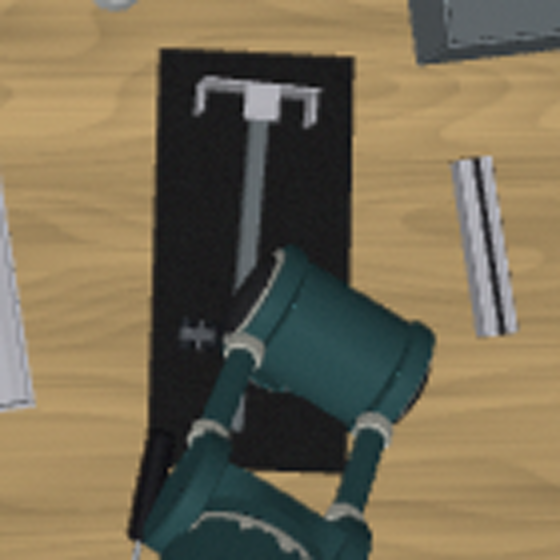

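View pics/n13.png

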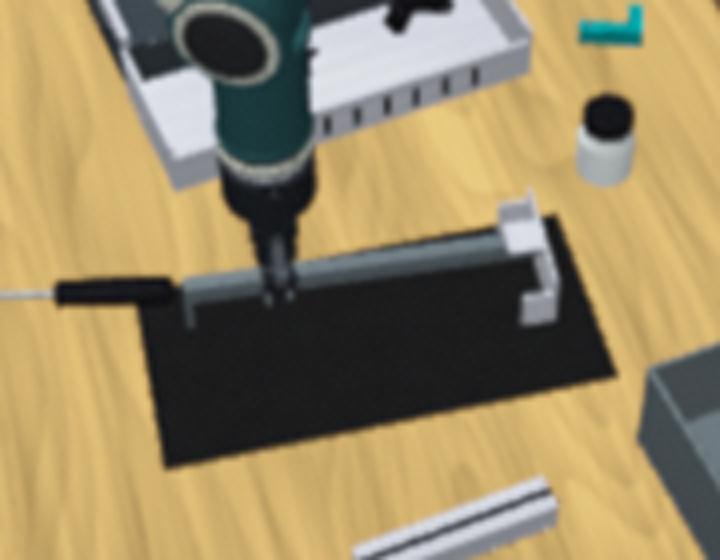

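arm_command(
  commands=[
    [1,0,-0.3,-0.6,0],
    [1,0,0,-0.8,0],
    [1,0,0,-0.6,0],
    [1,0,0,-0.4,0],
    [1,0,0,-0.3,0],
    [1,0,0,-0.1,0],
    [1,0,0,0,0],
    [1,0,0,0,0],
  ],
)

```text
time: 20.63
tool_pos: [0.4432, -0.2562, 0.0273]
tool_rot: [0.998, -0.06, 0.0, -0.0]
wrist_force: [0.9, -0.5, -0.8]
width: 0.144
```

```bash
python3 -c "
from h import *
from cell import arm
st(arm)"
```

```text
t 20.63 pos [ 443.2 -256.2   27.3] yaw -6.89 zax [ 0.  0. -1.] F [ 0.9 -0.5 -0.8] M [0.01 0.15 0.02] w 0.144
```

arm_command(
  commands=[
    [1,0,0,-0.1,0],
    [1,0,0,-0.1,0],
    [1,0,0,0,0],
    [1,0,0,0,0],
    [0.6,0,0,0,0],
    [0.6,0,0,0,0],
    [0,0,0,0,0],
    [-0.5,0,0,0,0],
  ],
)

```text
time: 21.3
tool_pos: [0.4432, -0.2562, 0.0253]
tool_rot: [0.998, -0.06, 0.0, 0.0]
wrist_force: [-0.2, 0.7, -0.4]
width: 0.472
```

arm_command(
  commands=[
    [-1,0,0,0,0],
    [-1,0,0,0,0],
    [-1,0,0,0,0],
    [-1,0,0,0,0],
    [-1,0,0,0,0],
    [-1,0,0,0,0],
    [-1,0,0,0.5,0],
    [-1,0,0,1,0],
  ],
)

```text
time: 21.97
tool_pos: [0.442, -0.2554, 0.0396]
tool_rot: [0.998, -0.06, -0.001, -0.001]
wrist_force: [0.2, 0.7, -0.3]
width: 0.996
```

arm_command(
  commands=[
    [-1,0,0,2,0],
    [-1,0,0,2.5,0],
    [-1,0,0,3,0],
    [-1,0,0,3,0],
    [-1,0,0,3,0],
    [-1,-0.5,-2,2,0],
    [-1,-1,-3,0,0],
    [-1,-1,-3,0,0],
  ],
)

```text
time: 22.63
tool_pos: [0.4196, -0.3376, 0.1994]
tool_rot: [0.998, -0.059, 0.003, 0.002]
wrist_force: [-0.1, 0.2, -0.8]
width: 1.0
```

arm_command(
  commands=[
    [-1,-1,-3,0,0],
    [-1,-1,-3,0,0],
    [-1,-1,-3,0,0],
    [-1,-1,-3,0,0],
    [-1,-1,-3,0,0],
    [-1,-1,-2,0,0],
    [-1,0,0,0,0],
    [-1,0,0,0,0],
  ],
)

```text
time: 23.3
tool_pos: [0.3574, -0.5071, 0.196]
tool_rot: [0.998, -0.061, 0.0, 0.0]
wrist_force: [0.4, 0.1, 0.8]
width: 1.004
```

```bash
python3 look.py 14; python3 -c "
from h import *
for n in 'ts':
    cv2.imwrite(f'pics/f{n}14.png',cv2.resize(np.load(f'pics/{n}14.npz')['pixels'][:,:,::-1],None,fx=1.5,fy=1.5,interpolation=2))
d=np.load('pics/t14.npz');e=np.load('pics/top0.npz');cv2.imwrite('pics/diff.png',cv2.absdiff(d['pixels'],e['pixels'])*2)
W=cloud(d);hsv=cv2.cvtColor(d['pixels'],cv2.COLOR_RGB2HSV)
m=np.zeros(W.shape[:2],bool);m[155:272,308:358]=1;m&=(hsv[...,2]>70)&(W[...,2]>.03);v,u=np.nonzero(m)
Q=np.array([ray(d,a,b,.053)[:2] for a,b in zip(u,v)]);print(len(Q),Q.min(0),Q.max(0))
h=(v>184)&(v<255);print('handle z front/back',W[v[h&(v<205)],u[h&(v<205)],2].mean(),W[v[h&(v>230)],u[h&(v>230)],2].mean())
"
```

```text
t 23.3 pos [ 357.4 -507.1  196. ] yaw -7.02 zax [ 0. -0. -1.] F [0.4 0.1 0.8] M [ 0.06 -0.06 -0.03] w 1.004
grip deck [-265.8 -555.4] blade y -335.4 edge z 173.02260903560816
470 [ 0.36711455 -0.33129903] [ 0.66971728 -0.22730836]
handle z front/back 0.05333063055952306 0.0536913016952441
```

View pics/ft14.png

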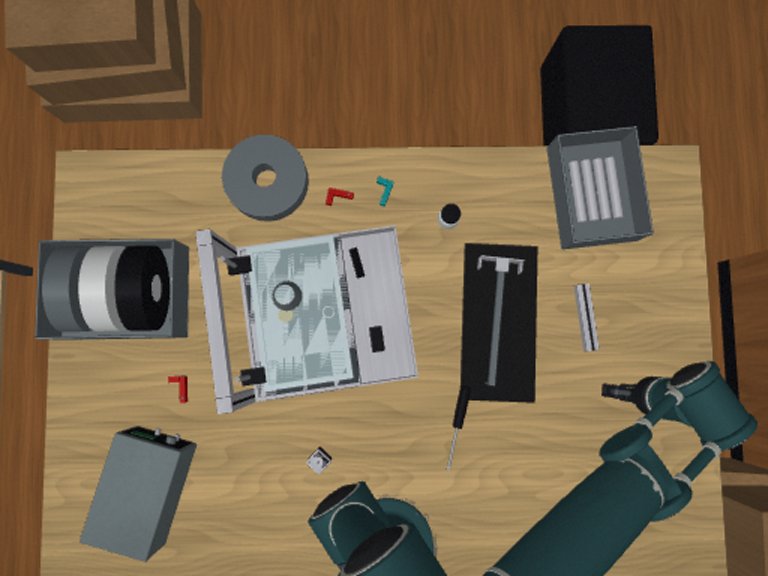

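View pics/fs14.png

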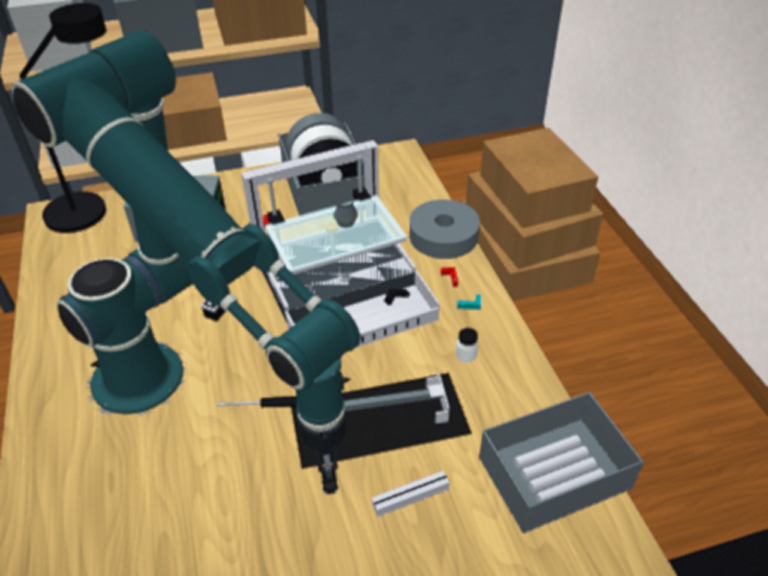

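View pics/diff.png

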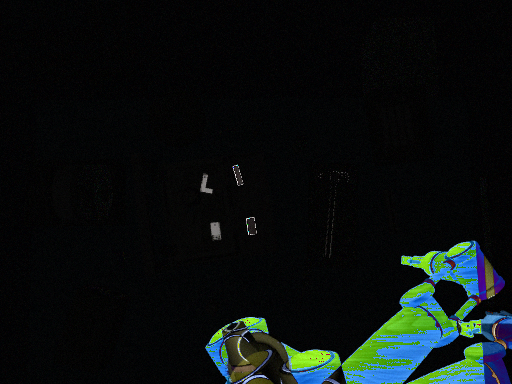

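```bash
python3 -c "
from cell import arm
print(arm.close_job())"
```

```text
the job is handed in; nothing more can be done
None
```

I drew the bracket and then the block off the deck into the catch well with the scoop. I then set the scoop back on the mat and handed the job in at about 23.3 s of the 64 s allowed.

**Last checks:**
- Comparing the top view before and after, only the two parts have moved, along with the arm. There is no visible change at the pulley, vase, jar, offcut, screwdriver or the red and turquoise look-alikes.
- Both parts are in the well. The bracket appears to have come to rest on its side, near the deck edge.
- The scoop is back within a pixel of where it lay. Its handle top is level at about 53 mm front and rear, so it stands on its own edges with head and grip both on the mat.
- The largest wrist force I read, at the ends of moves, was about 6 N, when the gripper closed on the scoop. I saw no sign of contact with the bed or screw.

**Disagreement:** the scoop head showed up to about 5 mm off the position expected from the arm's readings when it was under the bed. The clearances were larger than that. No check failed.

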